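# Sweep the tappets into the parts fence

## Task

Clear the bench for the next job: with the fingertips, sweep all three bucket tappets across the bench top into the low three-sided metal fence, so that each stands wholly inside it, past the ends of its side walls. Only push them: keep every tappet flat on the bench, never picked up or tipped over. Leave the standing valve spring, the spark plug and the camshaft bearing cap where they are.

Things in the scene. Friction and masses are not known exactly. Their poses are not given: they have to be found in the camera images.
- fence: low three-sided aluminium fence fixed to the bench, front (robot side) open, no floor; inside 200 mm wide, 85 mm deep, walls 30 mm high, 4 mm thick; 6 mm high screw tabs reach 21 mm out from the side walls. Origin on the bench midway between the front ends of the side walls; x level into the fence, within 0.3 rad of straight ahead (inside: x 0 to 0.085, y -0.1 to 0.1), z up
- tappet_a: plain pale grey bucket tappet, a smooth upright cylinder 34 mm in diameter, 26 mm high, standing flat on the bench; origin in the centre of its underside, z up
- tappet_b: bucket tappet of the same size as tappet_a, standing open side up (a shallow hollow in its top); origin in the centre of its underside, z up
- tappet_c: bucket tappet of the same size as tappet_a; origin in the centre of its underside, z up
- spring: dark coil valve spring standing upright in the row with the tappets (any place in the row), 29 mm in diameter, 46 mm high; origin in the centre of its underside, z up. To be left alone
- spark_plug: pale spark plug lying on the bench, 24 x 70 x 20 mm, long axis y; origin in the centre of its underside. To be left alone
- cam_cap: brown-grey camshaft bearing cap, 17 x 60 x 20 mm, long axis y, standing on the bench; origin in the centre of its underside. To be left alone

How it is judged:
By the outcome, as a careful person would: the job done as asked, in the order asked, and still so for the second after the job is handed in, with the robot touching nothing.
It also fails if it takes over 54 s, if anything falls off the work surface, if the arm or the gripper's body presses on something with over 40 N, if the wrist force passes 120 N, or if a joint passes its speed limit or range.

## Robot

A 6-joint arm with a two-finger parallel gripper is mounted at the origin on a cart in front of the work surface, level with it; the furniture and walls round the work are solid. World frame = base frame: x ahead of the robot, y to its left, z up, the work surface at z = 0. Lengths are in m, angles in rad, forces in N, time in s.
With the tool pointing down it reaches from about 0.275 to 0.725 m from the base axis. Payload 15.9 kg.
Tool frame: the origin (TCP) lies at the very end of the fingers, on their centre line; the grasp point (between the pads) lies 19 mm behind it (ctrl.grip_point_offset is the distance from the TCP to the grasp point, in m); z points along the fingers, y is the direction in which the jaws open and shut (so a half turn about z gives the same grasp; the last joint's range is limited). The gripper opens to 85 mm and grips with 20 to 120 N. Pads are 22 mm wide; open, the fingers measure 114 mm over their backs; the gripper's body (76 mm by 85 mm) begins 54 mm behind the grasp point. The pads swing forward as they close: fully open they stand 13 mm farther back than shut.
Start: joints at [-1.333, 0.213, -0.034, 1.323, 0, 1.571], TCP at [0.118, -0.486, 0.192] pointing down, gripper open.
Joint ranges: [-2.98, 2.98], [-0.74, 1.72], [-1.14, 1.35], [-2.1, 2.04], [-1.57, 1.44], [-3.14, 3.14]. Speed limits (rad/s): [1.89, 1.89, 2.39, 2.57, 3.14, 3.14].

## Interface

Orientations are given as a unit quaternion [x, y, z, w].
In Python, from cell import ctrl, vision gives the robot as it stands. The module is installed in compiled form; this text tells all that it offers.
- The arm moves only by the shell command python3 -m pendant 'ROWS' [OPENING]. ROWS is JSON, a list of rows, each an object with "translation": the shift along the world's x, y, z in cm, a list of three; "dr": the turn, a rotation vector about the world's x, y, z in degrees, a list of three. A call has 1 to 20 rows; each row is the pose to reach, as a shift and turn from the pose measured when the call began; what a row does not reach only later rows make up. A row lasts 1/8 s, in which the tool goes at most 62.5 mm and 10.7 degrees, less where a joint would pass 70% of its speed; a pose out of reach is approached as far as the arm can. A call with a gripper value outside its range is refused whole. OPENING is the finger opening in cm, from 0 to 8.54, set as the call begins (- or left out, the last holds). The fingers move at their own pace and stop on an object; the grip force is fixed at half the most. Time passes only in rows, so rows that repeat a pose let the fingers close. It gives the time, the measured TCP pose, the force and the opening at its end, in the units of the state.
- ctrl.get_state(): the state, without advancing time (a new reading comes with each control period).
- vision.get_image(name): name is "scene" or "side" or "wrist"; returns (picture, depth): 480x640x3 uint8, red, green, blue; 480x640 float32, m along the optical axis (not along the pixel's ray), 0 where there is no reading.
- vision.calibration(name): a dict with "fov_y" (degrees; the focal length in pixels is half the picture's height over the tangent of half this angle, whatever the lens; pixels are square), "cx", "cy" (the principal point, pixels), "rvec" (rotation vector, rad) and "tvec" (3), from world to camera coordinates, as OpenCV has them; the wrist camera has in their place "hand_eye" (4x4, takes a point from camera to tool coordinates, whose origin is the TCP and whose axes are the flange's). Camera axes: x right, y down, z forward; pixel columns grow to the right and rows downward; lengths in m; the calibration is good to about 2 mm. The wrist camera is an equidistant fisheye: a pixel r from the principal point sees the ray r / f radians off the axis. A picture is of the moment at which its call begins: read the wrist's pose just before it. calibration takes no time and is no camera call.
- ctrl.sign_off(): hands the job in, once; it reports no verdict.
The state is a dict: "clock": time; "joint_positions": joint angles; "dq": joint speeds; "joint_efforts": joint torques, N m; "eef_pos": TCP position; "ee_rot": TCP orientation; "wrist_force": force on the tool from outside, world axes, zero at the start; "wrist_torque": the same for the moment, N m; "grip_width": opening from 0.0 (shut) to 1.0 (fully open).
Only numpy, scipy, OpenCV 4.12 (cv2) and the standard library are available. Lean on these libraries where they do the work, as an engineer would, in place of code of your own. Each camera call takes 0.05 s, during which the arm holds its last target.

## Working session

There is one attempt and no reset: what is moved stays moved. The work goes in short steps, Python scripts to look and compute and a shell command to move; the robot and the scene stay as the last step left them, time stands still between calls to the robot, and variables do not carry over. Pictures are saved under pics/ and viewed, and the job is handed in when it is done.

```bash
mkdir -p pics
cat > h.py <<'E'
import numpy as np, cv2
from cell import ctrl, vision
def grab(n,tag):
    im,d=vision.get_image(n); cv2.imwrite(f'pics/{tag}.png',im[:,:,::-1]); np.savez(f'pics/{tag}.npz',im=im,d=d); return im,d
def cam(n):
    c=vision.calibration(n); f=240/np.tan(np.radians(c['fov_y'])/2); R=cv2.Rodrigues(np.array(c['rvec'],float))[0]; return f,c['cx'],c['cy'],R,np.array(c['tvec'],float).ravel()
def ray(n,u,v,z):
    f,cx,cy,R,t=cam(n); d=R.T@np.array([(u-cx)/f,(v-cy)/f,1]); o=-R.T@t; return o+d*(z-o[2])/d[2]
def cloud(n,d):
    f,cx,cy,R,t=cam(n); v,u=np.mgrid[:480,:640]; P=np.stack([(u-cx)/f*d,(v-cy)/f*d,d],-1); return (P-t)@R
def proj(n,p):
    f,cx,cy,R,t=cam(n); q=R@np.array(p)+t; return q[0]/q[2]*f+cx,q[1]/q[2]*f+cy
E
python3 - <<'E'
from h import *
for n in('scene','side'):
    grab(n,n+'0'); c=vision.calibration(n); f,cx,cy,R,t=cam(n); print(n,c['fov_y'],-R.T@t)
print(ctrl.get_state())
E
```

```text
scene 48.25881098887413 [-0.03197483  0.98773083  0.57615858]
side 43.54709870898367 [ 0.21102738 -0.56535803  0.6928972 ]
{'clock': 0.1, 'joint_positions': array([-1.33297938e+00,  2.13316166e-01, -3.49828279e-02,  1.32351962e+00,
       -9.80564588e-06,  1.57080974e+00]), 'dq': array([-1.67634447e-03, -1.18240712e-03,  2.75628496e-03,  2.63172018e-05,
        1.03123218e-03, -9.90956032e-04]), 'joint_efforts': array([-1.63080371e-03, -6.87251544e+01,  4.87805665e+01,  1.22674470e-02,
       -1.25400703e-05,  2.25217455e-06]), 'eef_pos': array([ 0.11770436, -0.4855855 ,  0.19196644]), 'ee_rot': array([ 9.92939379e-01,  1.18621787e-01, -6.55075301e-05, -5.06950133e-04]), 'wrist_force': array([ 0.59540702, -0.36214861,  0.47232823]), 'wrist_torque': array([-0.00948787, -0.03012375, -0.0204057 ]), 'grip_width': 1.0007381861790305}
```

View pics/scene0.png

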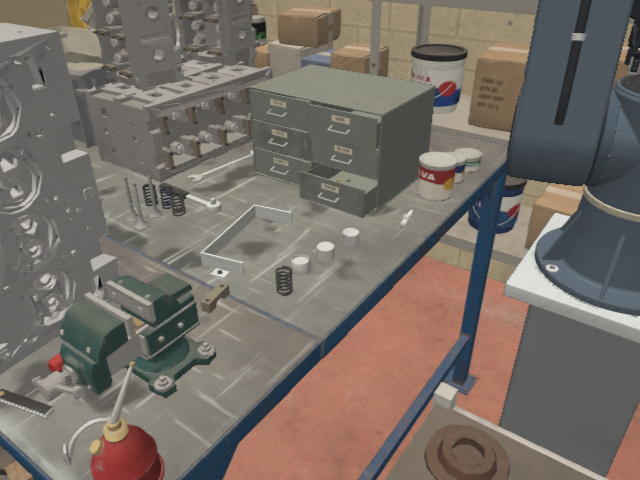

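View pics/side0.png

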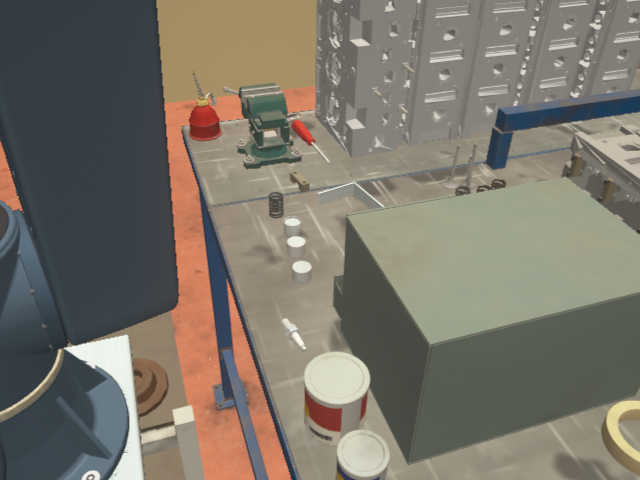

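Scene view: the spring is at (284,281), the tappets at (301,265), (326,251) and (351,237), the cap at (215,297) and the plug at (407,217). The fence runs from about (203,255) to (292,215). In the side view the spring is at (276,205), the tappets at (292,227), (296,246) and (302,271), the cap at (300,181) and the plug at (293,333). Next I measure positions.

Run:
```python
from h import *
# heightmap in base region from both depth images
for n in('scene','side'):
    d=np.load(f'pics/{n}0.npz')['d']; im=np.load(f'pics/{n}0.npz')['im']; P=cloud(n,d); 
    x,y,z=P[...,0],P[...,1],P[...,2]
    bench=(d>0)&(abs(z)<.02)&(x>.3)&(x<.7)&(abs(y)<.3); print(n,'bench z',np.median(z[bench]))
    m=((d>0)&(z>.008)&(z<.07)&(x>.25)&(x<.72)&(y>-.35)&(y<.35)).astype(np.uint8)
    k,l,st,c=cv2.connectedComponentsWithStats(m)
    for i in range(1,k):
        if st[i,4]<25: continue
        s=l==i; 
        print(st[i],'x %.3f..%.3f y %.3f..%.3f z95 %.3f'%(x[s].min(),x[s].max(),y[s].min(),y[s].max(),np.percentile(z[s],95)))
    # top-down ortho by bench plane rectify
    H=[]
    pts=[(.3,-.3),(.7,-.3),(.7,.3),(.3,.3)]
    src=np.float32([proj(n,(a,b,0)) for a,b in pts]); dst=np.float32([((.3-b)*1000,(.75-a)*1000) for a,b in pts])
    cv2.imwrite(f'pics/top_{n}.png',cv2.warpPerspective(im,cv2.getPerspectiveTransform(src,dst),(600,550))[:,:,::-1])
```

```text
scene bench z 0.0010594528227237784
[ 283  148  199   70 5520] x 0.362..0.720 y -0.307..0.134 z95 0.066
[226 204  66  36 715] x 0.590..0.680 y 0.211..0.350 z95 0.031
[399 210  14  17 132] x 0.382..0.403 y 0.032..0.104 z95 0.021
[342 228  17  16 241] x 0.432..0.466 y 0.190..0.225 z95 0.028
[316 241  18  19 268] x 0.444..0.477 y 0.261..0.296 z95 0.028
[292 254  17  18 176] x 0.454..0.489 y 0.323..0.350 z95 0.027
side bench z 0.00011937587200077516
[375 201   9   8  37] x 0.650..0.658 y 0.327..0.350 z95 0.031
[284 218  18  16 230] x 0.456..0.489 y 0.320..0.350 z95 0.026
[288 236  18  19 292] x 0.444..0.478 y 0.256..0.292 z95 0.027
[293 261  19  20 328] x 0.433..0.466 y 0.185..0.220 z95 0.028
[ 333  277  252  186 7235] x 0.469..0.720 y -0.188..0.116 z95 0.067
[281 319  26  32 323] x 0.381..0.406 y 0.031..0.101 z95 0.021
[ 305  392   85   88 4040] x 0.364..0.442 y -0.219..-0.084 z95 0.063
```

```bash
python3 - <<'E'
from h import *
for n in('scene','side'):
    D=np.load(f'pics/{n}0.npz');d=D['d'];im=D['im'];P=cloud(n,d); 
    x,y,z=P[...,0],P[...,1],P[...,2]
    m=((d>0)&(z>.009)&(z<.4)&(x>.25)&(x<.9)&(y>-.1)&(y<.75)).astype(np.uint8)
    k,l,st,c=cv2.connectedComponentsWithStats(m)
    for i in range(1,k):
        if st[i,4]<25: continue
        s=l==i; t=s&(z>np.percentile(z[s],95)-.006)
        print(n,st[i],'x %.3f..%.3f y %.3f..%.3f z95 %.3f'%(x[s].min(),x[s].max(),y[s].min(),y[s].max(),np.percentile(z[s],95)),'top ctr %.3f %.3f'%((x[t].min()+x[t].max())/2,(y[t].min()+y[t].max())/2))
    pts=[(.3,0),(.8,0),(.8,.6),(.3,.6)]
    src=np.float32([proj(n,(a,b,0.03)) for a,b in pts]); dst=np.float32([((.6-b)*1200,(.8-a)*1200) for a,b in pts])
    cv2.imwrite(f'pics/top_{n}.png',cv2.warpPerspective(im,cv2.getPerspectiveTransform(src,dst),(720,600))[:,:,::-1])
    # fence corner tops: points z .022-.034 in region
    s=(d>0)&(z>.024)&(z<.036)&(x>.5)&(x<.8)&(y>.15)&(y<.55)
    H=np.zeros((300,400,3),np.uint8)
    H[np.clip(((.8-x[s])*1000).astype(int),0,299),np.clip(((.55-y[s])*1000).astype(int),0,399)]=255
    cv2.imwrite(f'pics/fh_{n}.png',H)
E
python3 -c "
import cv2,numpy as np
a=cv2.imread('pics/fh_scene.png');b=cv2.imread('pics/fh_side.png');cv2.imwrite('pics/fh.png',np.hstack([a,b]))"
```

```text
scene [    0    62   216   333 33342] x 0.436..0.735 y 0.546..0.750 z95 0.370 top ctr 0.693 0.626
scene [  248    71   171   146 18406] x 0.467..0.832 y -0.100..0.134 z95 0.224 top ctr 0.650 -0.008
scene [ 416  154   41   45 1431] x 0.362..0.447 y -0.100..-0.043 z95 0.089 top ctr 0.404 -0.072
scene [147 175  13  40 158] x 0.852..0.900 y 0.321..0.364 z95 0.097 top ctr 0.858 0.358
scene [123 176  23  50 366] x 0.840..0.896 y 0.385..0.416 z95 0.098 top ctr 0.872 0.398
scene [159 186  62  27 705] x 0.757..0.900 y 0.248..0.335 z95 0.046 top ctr 0.853 0.316
scene [ 200  204   92   69 1383] x 0.547..0.680 y 0.211..0.437 z95 0.031 top ctr 0.614 0.325
scene [399 210  14  17 131] x 0.382..0.403 y 0.032..0.104 z95 0.021 top ctr 0.391 0.071
scene [342 228  17  16 234] x 0.432..0.466 y 0.190..0.225 z95 0.028 top ctr 0.449 0.208
scene [316 241  18  18 259] x 0.444..0.477 y 0.261..0.296 z95 0.028 top ctr 0.460 0.278
scene [275 254  34  37 595] x 0.444..0.489 y 0.323..0.424 z95 0.046 top ctr 0.458 0.409
scene [200 282  29  28 376] x 0.521..0.549 y 0.469..0.532 z95 0.022 top ctr 0.535 0.500
scene [ 5
[... 362 characters left out ...]
 304   143   336   284 28032] x 0.363..0.896 y -0.100..0.434 z95 0.224 top ctr 0.650 -0.013
side [447 144  14  42 155] x 0.841..0.858 y 0.390..0.412 z95 0.098 top ctr 0.853 0.397
side [290 171  20  19 195] x 0.522..0.550 y 0.465..0.530 z95 0.022 top ctr 0.535 0.498
side [269 192  15  23 235] x 0.445..0.474 y 0.388..0.425 z95 0.046 top ctr 0.459 0.408
side [284 216  18  18 259] x 0.456..0.489 y 0.320..0.359 z95 0.026 top ctr 0.473 0.339
side [288 236  18  19 282] x 0.444..0.478 y 0.256..0.292 z95 0.028 top ctr 0.461 0.275
side [293 261  19  19 320] x 0.433..0.466 y 0.185..0.220 z95 0.028 top ctr 0.450 0.203
side [281 319  26  32 315] x 0.381..0.405 y 0.031..0.101 z95 0.021 top ctr 0.394 0.065
```

View pics/top_scene.png

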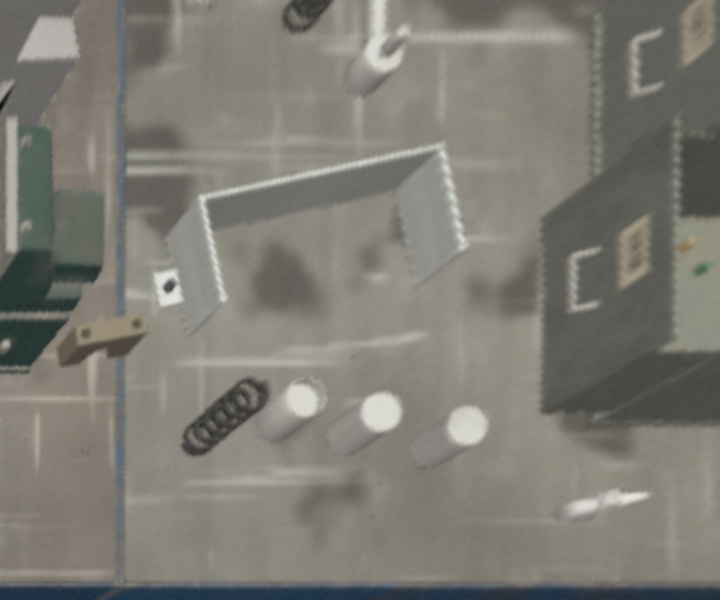

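View pics/top_side.png

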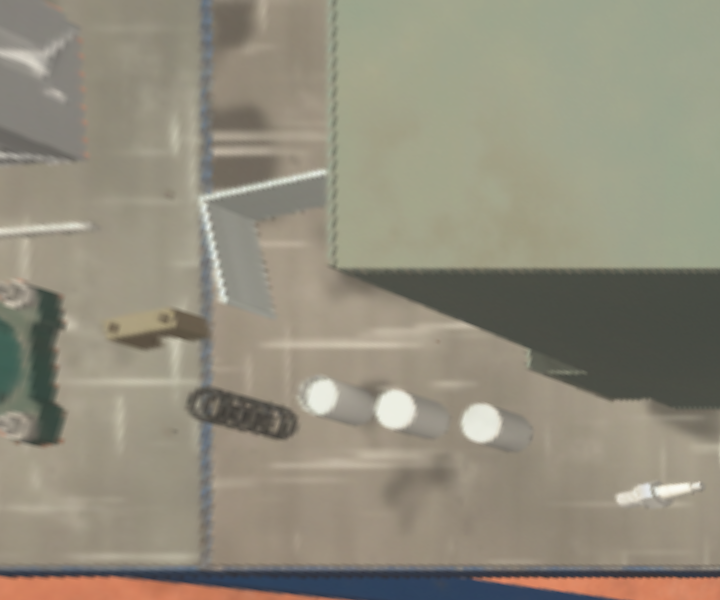

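View pics/fh.png

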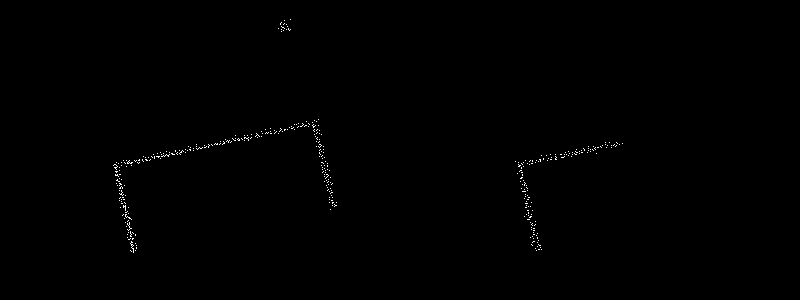

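The rectified views agree. The fence's front ends are near (0.55, 0.414) and (0.594, 0.2125), with a yaw of about 0.21. The tappets are at about (0.449,0.205), (0.460,0.277) and (0.473,0.340). I'll refine the fence fit, the targets and the obstacle heights.

Run:
```python
from h import *
d=np.load('pics/scene0.npz')['d'];P=cloud('scene',d);x,y,z=P[...,0],P[...,1],P[...,2]
s=(d>0)&(z>.024)&(z<.036)&(x>.52)&(x<.7)&(y>.2)&(y<.45)
r=cv2.minAreaRect(np.float32(np.stack([x[s],y[s]],1))*1000); print(r, cv2.boxPoints(r).round(1).tolist())
for n in('scene','side'):
    d=np.load(f'pics/{n}0.npz')['d'];P=cloud(n,d);X,Y,Z=P[...,0],P[...,1],P[...,2]
    for a in((.33,.46,-.3,-.03),(.3,.45,.02,.2),(.44,.9,-.1,.2)):
        q=(d>0)&(X>a[0])&(X<a[1])&(Y>a[2])&(Y<a[3])&(Z<.5)&(Z>.01); print(n,a,np.percentile(Z[q],[50,99,100]).round(3),'ymax',Y[q].max().round(3),'xmin',X[q].min().round(3))
o=np.array([.572,.313])
yaw=.21; ex=np.array([np.cos(yaw),np.sin(yaw)]);ey=np.array([-ex[1],ex[0]])
for nm,p in dict(T1=(.449,.205),T2=(.4605,.2765),T3=(.473,.340),sp=(.4585,.4085),cap=(.535,.499),plug=(.392,.068)).items():
    q=np.array(p)-o; print(nm,q@ex,q@ey)
```

```text
((614.4487915039062, 325.4687805175781), (92.45237731933594, 212.19906616210938), 12.326001167297363) [[546.5999755859375, 419.29998779296875], [591.9000244140625, 211.89999389648438], [682.2999877929688, 231.6999969482422], [637.0, 439.0]]
scene (0.33, 0.46, -0.3, -0.03) [0.052 0.09  0.091] ymax -0.043 xmin 0.362
scene (0.3, 0.45, 0.02, 0.2) [0.016 0.027 0.028] ymax 0.199 xmin 0.382
scene (0.44, 0.9, -0.1, 0.2) [0.144 0.225 0.226] ymax 0.199 xmin 0.44
side (0.33, 0.46, -0.3, -0.03) [0.061 0.09  0.091] ymax -0.049 xmin 0.363
side (0.3, 0.45, 0.02, 0.2) [0.016 0.027 0.028] ymax 0.2 xmin 0.381
side (0.44, 0.9, -0.1, 0.2) [0.222 0.224 0.226] ymax 0.2 xmin 0.44
T1 -0.14281147169444894 -0.0799867711091378
T2 -0.11665923333612509 -0.012454849554591302
T3 -0.09119664326184597 0.04704436478231588
sp -0.09109858838588826 0.11706215098868843
cap 0.00258639752658111 0.18962676643299725
plug -0.227118240112641 -0.2020947921351184
```

```bash
python3 -m pendant '[{"translation":[4,4,3],"dr":[0,0,0]},{"translation":[8,8,4],"dr":[0,0,0]},{"translation":[12,12,4],"dr":[0,0,0]},{"translation":[16,16,4],"dr":[0,0,0]},{"translation":[18,20,4],"dr":[0,0,0]},{"translation":[19,25,4],"dr":[0,0,0]},{"translation":[19,30,4],"dr":[0,0,0]},{"translation":[19,35,4],"dr":[0,0,0]},{"translation":[19,40,4],"dr":[0,0,0]},{"translation":[19,45,4],"dr":[0,0,0]},{"translation":[19,50,4],"dr":[0,0,0]},{"translation":[19,55,4],"dr":[0,0,0]},{"translation":[21,59,2],"dr":[0,0,2]},{"translation":[24,63,-1],"dr":[0,0,4]},{"translation":[26,66,-4],"dr":[0,0,5]},{"translation":[27.9,67.4,-7],"dr":[0,0,5]},{"translation":[27.9,67.4,-10],"dr":[0,0,5]},{"translation":[27.9,67.4,-13],"dr":[0,0,5]},{"translation":[27.9,67.4,-13],"dr":[0,0,5]}]' 2.4
python3 - <<'E'
from h import *
print(ctrl.get_state()['clock'],ctrl.get_state()['joint_positions'])
grab('scene','s1');grab('side','d1');grab('wrist','w1')
a=cv2.imread('pics/s1.png')[170:330,180:440];b=cv2.imread('pics/d1.png')[130:370,200:400]
cv2.imwrite('pics/c1.png',np.hstack([cv2.resize(a,(487,300)),cv2.resize(b,(250,300))]))
E
```

```text
clock: 2.48
eef_pos: [0.4048, 0.1617, 0.0605]
ee_rot: [0.984, 0.179, -0.004, -0.012]
wrist_force: [-0.1, -0.3, 0.8]
grip_width: 0.282
2.475 [ 0.35966325  0.15883857 -0.44571137  0.97064378  0.02508073  3.14061816]
```

View pics/c1.png

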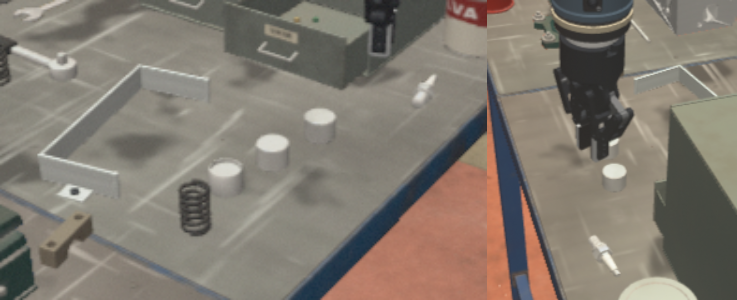

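View pics/w1.png

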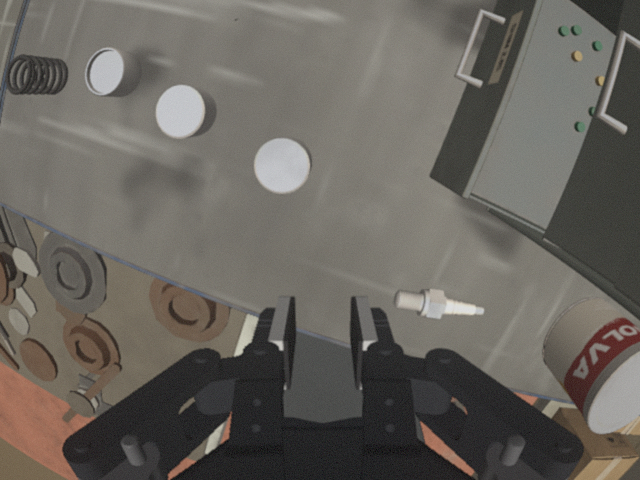

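The wrist picture shows T1 at (283,165), T2 at (181,111), hollow T3 at (107,72), the spring at (38,75) and the plug at (440,303). The wrist joint sits at its limit (q6 = 3.14), so I'll take the equivalent half-turned pose.

```bash
python3 -m pendant '[{"translation":[-1,1,3],"dr":[0,0,8]},{"translation":[-1,2,4],"dr":[0,0,18]},{"translation":[-1,2.6,4],"dr":[0,0,28]},{"translation":[-1,2.6,4],"dr":[0,0,38]},{"translation":[-1,2.6,4],"dr":[0,0,48]},{"translation":[-1,2.6,4],"dr":[0,0,58]},{"translation":[-1,2.6,4],"dr":[0,0,68]},{"translation":[-1,2.6,4],"dr":[0,0,78]},{"translation":[-1,2.6,4],"dr":[0,0,88]},{"translation":[-1,2.6,4],"dr":[0,0,98]},{"translation":[-1,2.6,4],"dr":[0,0,108]},{"translation":[-1,2.6,4],"dr":[0,0,118]},{"translation":[-1,2.6,4],"dr":[0,0,128]},{"translation":[-1,2.6,4],"dr":[0,0,138]},{"translation":[-1,2.6,4],"dr":[0,0,148]},{"translation":[-1,2.6,4],"dr":[0,0,158]},{"translation":[-1,2.6,3],"dr":[0,0,168]},{"translation":[-1,2.6,2],"dr":[0,0,178]},{"translation":[-1,2.6,0],"dr":[0,0,178]},{"translation":[-1,2.6,0],"dr":[0,0,178]}]'
python3 - <<'E'
from h import *
from scipy.spatial.transform import Rotation as Ro
s=ctrl.get_state();print(s['clock'],s['joint_positions'],s['eef_pos'],'\n',Ro.from_quat(s['ee_rot']).as_matrix().round(3), proj('scene',s['eef_pos']),proj('side',s['eef_pos']))
E
```

```text
clock: 5.12
eef_pos: [0.3969, 0.1884, 0.0635]
ee_rot: [-0.162, 0.987, -0.012, 0.001]
wrist_force: [0.4, -0.4, 0.5]
grip_width: 0.284
5.125 [ 0.46319964  0.16304157 -0.43230289  0.98006742 -0.0247333   0.13786712] [0.3968643  0.18841029 0.06345263] 
 [[-0.948 -0.32   0.007]
 [-0.32   0.947 -0.024]
 [ 0.001 -0.025 -1.   ]] (np.float64(378.411885543279), np.float64(219.16918610899708)) (np.float64(273.9961286386583), np.float64(260.6195183350925))
```

```bash
python3 -m pendant '[{"translation":[0,0,-2],"dr":[0.7,0.2,0]},{"translation":[0,0,-4],"dr":[1.4,0.4,0]},{"translation":[0,0,-5.3],"dr":[1.4,0.4,0]},{"translation":[0,0,-5.9],"dr":[1.4,0.4,0]},{"translation":[0,0,-5.9],"dr":[1.4,0.4,0]}]'
python3 - <<'E'
from h import *
from scipy.spatial.transform import Rotation as Ro
s=ctrl.get_state();print(Ro.from_quat(s['ee_rot']).as_matrix().round(3))
grab('scene','s2');grab('side','d2')
a=cv2.imread('pics/s2.png')[150:310,260:440];b=cv2.imread('pics/d2.png')[180:340,220:360]
cv2.imwrite('pics/c2.png',np.hstack([cv2.resize(a,(450,400)),cv2.resize(b,(350,400))]))
E
```

```text
clock: 5.75
eef_pos: [0.397, 0.1886, 0.0048]
ee_rot: [-0.162, 0.987, 0.0, 0.0]
wrist_force: [0.9, 0.3, 0.1]
grip_width: 0.282
[[-0.948 -0.32   0.   ]
 [-0.32   0.948  0.   ]
 [-0.     0.    -1.   ]]
```

View pics/c2.png

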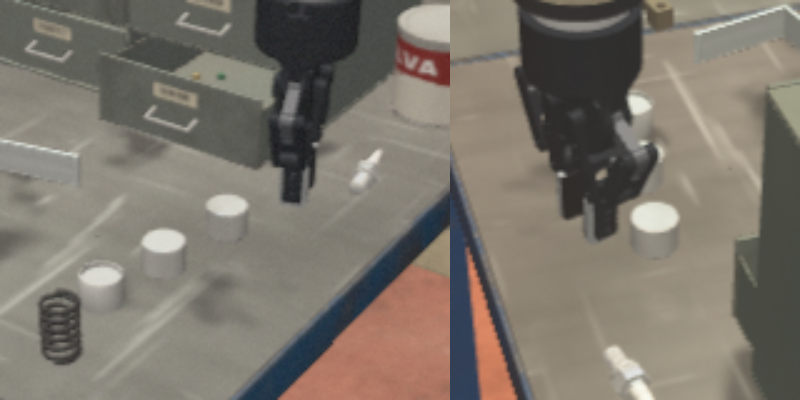

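Fingers are low, straddling the line behind T1 (scene crop: tips at (295,195), T1 at (228,217)). Start pushing.

```bash
python3 -m pendant '[{"translation":[1.5,0.5,-0.2],"dr":[0,0,0]},{"translation":[2.5,0.9,-0.2],"dr":[0,0,0]},{"translation":[3.5,1.2,-0.2],"dr":[0,0,0]},{"translation":[4.5,1.6,-0.2],"dr":[0,0,0]},{"translation":[5.5,1.9,-0.2],"dr":[0,0,0]},{"translation":[6.5,2.3,-0.2],"dr":[0,0,0]},{"translation":[7.5,2.6,-0.2],"dr":[0,0,0]},{"translation":[8.5,3.0,-0.2],"dr":[0,0,0]},{"translation":[9.5,3.3,-0.2],"dr":[0,0,0]},{"translation":[10.5,3.7,-0.2],"dr":[0,0,0]},{"translation":[11.5,4.0,-0.2],"dr":[0,0,0]},{"translation":[12.2,4.3,-0.2],"dr":[0,0,0]},{"translation":[12.2,4.3,-0.2],"dr":[0,0,0]}]'
python3 - <<'E'
from h import *
grab('scene','s3');grab('side','d3')
a=cv2.imread('pics/s3.png')[150:310,190:370];b=cv2.imread('pics/d3.png')[150:310,240:380]
cv2.imwrite('pics/c3.png',np.hstack([cv2.resize(a,(450,400)),cv2.resize(b,(350,400))]))
E
```

```text
clock: 7.48
eef_pos: [0.5196, 0.2318, 0.0029]
ee_rot: [-0.162, 0.987, 0.0, 0.0]
wrist_force: [0.1, 0.3, 0.8]
grip_width: 0.279
```

View pics/c3.png

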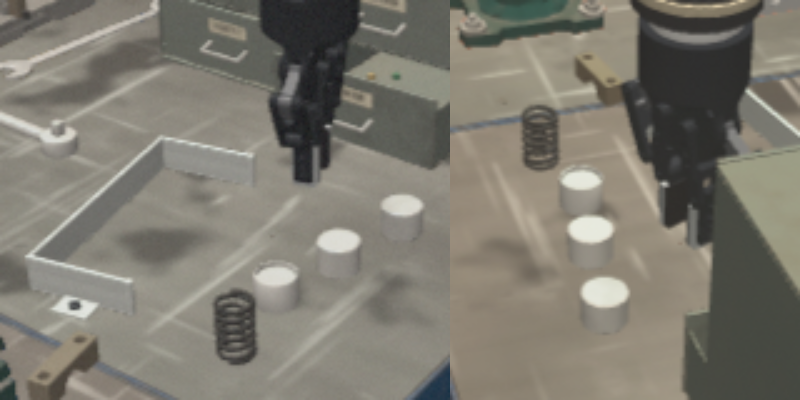

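Run:
```python
from h import *
s=ctrl.get_state();p=s['eef_pos'];print(p,s['clock'],s['wrist_force'])
for n,t in(('scene','s3'),('side','d3')):
    print(n,proj(n,p))
    d=np.load(f'pics/{t}.npz')['d'];P=cloud(n,d);X,Y,Z=P[...,0],P[...,1],P[...,2]
    for a in((.42,.6,.1,.3),):
        pass
    q=(d>0)&(abs(X-p[0])<.08)&(abs(Y-p[1])<.08)&(Z>.005)&(Z<.15)
    for lo in np.arange(0,.15,.01):
        m=q&(Z>lo)&(Z<lo+.01); 
        if m.sum()>3: print(round(lo,3),m.sum(),X[m].min().round(3),X[m].max().round(3),Y[m].min().round(3),Y[m].max().round(3))
```

```text
[0.51904611 0.23159372 0.00295687] 7.575 [ 0.85609332 -0.34989106 -0.16135685]
scene (np.float64(314.2649616386019), np.float64(236.69856093807363))
0.0 65 0.439 0.598 0.214 0.296
0.01 134 0.439 0.599 0.21 0.295
0.02 307 0.439 0.598 0.19 0.297
0.03 6 0.593 0.598 0.214 0.221
0.04 37 0.504 0.527 0.214 0.254
0.05 65 0.503 0.525 0.212 0.259
0.06 69 0.503 0.525 0.212 0.259
0.07 72 0.503 0.525 0.209 0.26
0.08 37 0.499 0.521 0.19 0.273
0.09 103 0.494 0.536 0.182 0.279
0.1 80 0.492 0.525 0.181 0.284
0.11 127 0.492 0.526 0.176 0.289
0.12 122 0.488 0.529 0.167 0.293
0.13 153 0.487 0.532 0.173 0.297
0.14 196 0.488 0.534 0.2 0.293
side (np.float64(333.5211675045561), np.float64(259.575683374843))
0.0 72 0.44 0.476 0.187 0.275
0.01 131 0.439 0.476 0.185 0.276
0.02 397 0.439 0.478 0.185 0.293
0.04 57 0.504 0.529 0.208 0.247
0.05 93 0.503 0.53 0.201 0.245
0.06 104 0.504 0.53 0.203 0.251
0.07 99 0.504 0.53 0.202 0.253
0.08 89 0.495 0.531 0.188 0.265
0.09 156 0.494 0.534 0.187 0.271
0.1 111 0.492 0.532 0.189 0.277
0.11 169 0.491 0.539 0.187 0.281
0.12 161 0.488 0.538 0.201 0.286
0.13 198 0.488 0.548 0.181 0.289
0.14 266 0.487 0.55 0.175 0.288
```

T1 hasn't moved. Depth puts the fingertips about 40 mm above the bench although the TCP reads z = 3 mm, so the hand passed over it. I'll measure the tips precisely.

```bash
python3 - <<'E'
from h import *
p=ctrl.get_state()['eef_pos']
for n,t in(('scene','s3'),('side','d3')):
    D=np.load(f'pics/{t}.npz');d=D['d'];im=D['im'].astype(int);P=cloud(n,d);X,Y,Z=P[...,0],P[...,1],P[...,2]
    q=(d>0)&(abs(X-p[0])<.03)&(abs(Y-p[1])<.04)&(Z>.005)&(Z<.08)
    v,u=np.where(q); i=np.argsort(Z[q])[:8]
    print(n,[(u[k],v[k],P[v[k],u[k]].round(4).tolist(),im[v[k],u[k]].tolist()) for k in i])
    # bench height near there
    b=(d>0)&(abs(X-.52)<.1)&(abs(Y-.3)<.1); print(np.median(Z[b]))
E
python3 -c "
import cv2
a=cv2.imread('pics/s3.png')[170:260,270:360];b=cv2.imread('pics/d3.png')[170:270,290:380]
import numpy as np
cv2.imwrite('pics/c3b.png',np.hstack([cv2.resize(a,(400,400)),cv2.resize(b,(360,400))]))"
```

```text
scene [(np.int64(312), np.int64(224), [0.5142, 0.2454, 0.0412], [131, 131, 125]), (np.int64(313), np.int64(224), [0.512, 0.245, 0.0417], [129, 127, 125]), (np.int64(308), np.int64(223), [0.5216, 0.2486, 0.0426], [124, 123, 120]), (np.int64(307), np.int64(223), [0.5232, 0.2499, 0.0427], [133, 131, 125]), (np.int64(319), np.int64(217), [0.5173, 0.2169, 0.0429], [78, 76, 72]), (np.int64(318), np.int64(217), [0.5183, 0.219, 0.0436], [74, 72, 71]), (np.int64(314), np.int64(224), [0.5084, 0.2466, 0.0437], [126, 125, 123]), (np.int64(311), np.int64(224), [0.5133, 0.25, 0.0437], [137, 134, 127])]
0.23796113089485643
side [(np.int64(334), np.int64(238), [0.5242, 0.247, 0.04], [100, 95, 86]), (np.int64(332), np.int64(239), [0.5192, 0.2439, 0.041], [152, 143, 128]), (np.int64(329), np.int64(240), [0.5127, 0.2417, 0.0418], [103, 98, 87]), (np.int64(341), np.int64(248), [0.5252, 0.2133, 0.0419], [127, 123, 112]), (np.int64(327), np.int64(241), [0.5082, 0.2396, 0.0421], [124, 117, 104]), (np.int64(332), np.int64(238), [0.5196, 0.2451, 0.0424], [78, 73, 67]), (np.int64(331), np.int64(239), [0.5169, 0.2428, 0.0424], [107, 101, 91]), (np.int64(339), np.int64(249), [0.5206, 0.211, 0.0424], [148, 142, 129])]
0.13947766755370375
```

View pics/c3b.png

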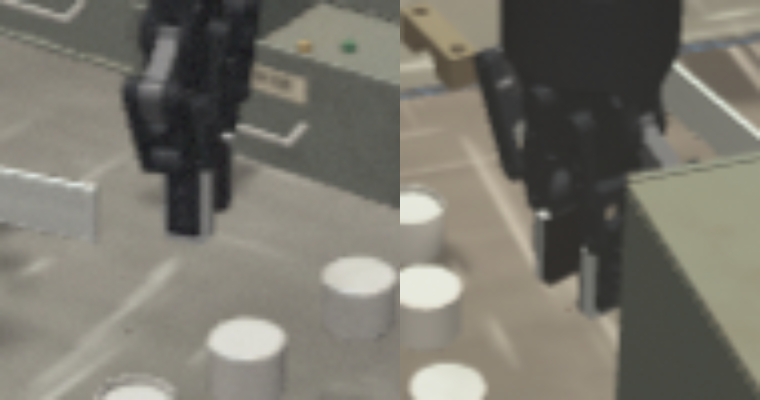

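Both cameras put the tips at z ≈ 41 mm (scene pixel (312,224), side pixel (332,239)). I'll go back behind T1 and lower by about 3.4 cm, watching the force.

```bash
python3 -m pendant '[{"translation":[0,0,2],"dr":[0,0,0]},{"translation":[-3,-1,2.5],"dr":[0,0,0]},{"translation":[-7,-2.5,2.5],"dr":[0,0,0]},{"translation":[-11,-3.9,2],"dr":[0,0,0]},{"translation":[-12.4,-4.4,1],"dr":[0,0,0]},{"translation":[-12.4,-4.4,-0.5],"dr":[0,0,0]},{"translation":[-12.4,-4.4,-2],"dr":[0,0,0]},{"translation":[-12.4,-4.4,-2.6],"dr":[0,0,0]},{"translation":[-12.4,-4.4,-2.9],"dr":[0,0,0]},{"translation":[-12.4,-4.4,-2.9],"dr":[0,0,0]}]'
python3 - <<'E'
from h import *
p=ctrl.get_state()['eef_pos']
for n,t in(('scene','s4'),('side','d4')):
    im,d=grab(n,t);P=cloud(n,d);X,Y,Z=P[...,0],P[...,1],P[...,2]
    q=(d>0)&(abs(X-p[0])<.025)&(abs(Y-p[1])<.04)&(Z>.005)&(Z<.08)
    print(n,np.sort(Z[q])[:12].round(4))
    m=q&(Z<.03); print(X[m].min(),X[m].max(),Y[m].min(),Y[m].max())
a=cv2.imread('pics/s4.png')[150:310,260:440];b=cv2.imread('pics/d4.png')[180:340,220:360]
cv2.imwrite('pics/c4.png',np.hstack([cv2.resize(a,(450,400)),cv2.resize(b,(350,400))]))
E
```

```text
clock: 8.82
eef_pos: [0.3951, 0.1876, -0.0259]
ee_rot: [-0.162, 0.987, 0.0, 0.0]
wrist_force: [-0.1, 0.7, 0.6]
grip_width: 0.283
scene [0.0131 0.0146 0.0147 0.0152 0.0153 0.0153 0.0154 0.0158 0.0158 0.0159
 0.0161 0.0163]
0.3785314629727799 0.4015956328180052 0.1706192276142272 0.21532557042780687
side [0.0126 0.0127 0.0132 0.0135 0.0136 0.0138 0.0139 0.0141 0.0148 0.015
 0.0151 0.0152]
0.37923904724716373 0.41002721315683743 0.15947475771643593 0.20189791871211873
```

View pics/c4.png

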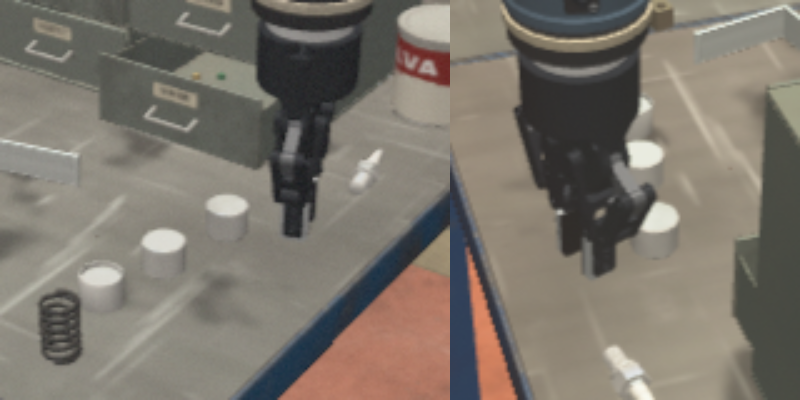

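Tips now measure about 12.5 mm up (scene crop (293,232)), just behind T1. Lowering another 6 mm and pushing part-way.

```bash
python3 -m pendant '[{"translation":[0,0,-0.3],"dr":[0,0,0]},{"translation":[0.5,0.2,-0.6],"dr":[0,0,0]},{"translation":[1.5,0.5,-0.6],"dr":[0,0,0]},{"translation":[2.5,0.8,-0.6],"dr":[0,0,0]},{"translation":[3.3,1.1,-0.6],"dr":[0,0,0]},{"translation":[4.0,1.4,-0.6],"dr":[0,0,0]},{"translation":[5.0,1.7,-0.6],"dr":[0,0,0]},{"translation":[6.0,2.1,-0.6],"dr":[0,0,0]},{"translation":[7.0,2.4,-0.6],"dr":[0,0,0]},{"translation":[8.0,2.8,-0.6],"dr":[0,0,0]},{"translation":[8.0,2.8,-0.6],"dr":[0,0,0]}]'
cat > look.py <<'E'
import sys
from h import *
t=sys.argv[1]; o=np.array([.5715,.315]);yaw=.213; ex=np.array([np.cos(yaw),np.sin(yaw)]);ey=np.array([-ex[1],ex[0]])
p=ctrl.get_state()['eef_pos'];print('tcp',p,'fence',(p[:2]-o)@ex,(p[:2]-o)@ey)
for n in('scene','side'):
    im,d=grab(n,n[:2]+t);P=cloud(n,d);X,Y,Z=P[...,0],P[...,1],P[...,2]
    m=((d>0)&(abs(Z-.027)<.004)&(X>.4)&(X<.7)&(Y>.12)&(Y<.45)&(im.min(2)>165)).astype(np.uint8)
    k,l,st,c=cv2.connectedComponentsWithStats(m)
    for i in range(1,k):
        if st[i,4]>30:
            s=l==i; q=np.array([(X[s].min()+X[s].max())/2,(Y[s].min()+Y[s].max())/2]); w=(np.ptp(X[s]),np.ptp(Y[s]))
            print(n,st[i,4],'world',q.round(3),'size',np.round(w,3),'fence %.3f %.3f'%((q-o)@ex,(q-o)@ey))
a=cv2.imread(f'pics/sc{t}.png')[150:310,190:370];b=cv2.imread(f'pics/si{t}.png')[150:310,240:380]
cv2.imwrite(f'pics/c{t}.png',np.hstack([cv2.resize(a,(450,400)),cv2.resize(b,(350,400))]))
E
python3 look.py 5
```

```text
clock: 10.3
eef_pos: [0.476, 0.216, -0.0318]
ee_rot: [-0.162, 0.987, 0.0, 0.001]
wrist_force: [-0.4, -1.0, -0.7]
grip_width: 0.282
tcp [ 0.4760193   0.2160215  -0.03175902] fence -0.1142463145051964 -0.07655773853990097
scene 71 world [0.5   0.226] size [0.029 0.029] fence -0.089 -0.072
scene 127 world [0.46  0.278] size [0.031 0.034] fence -0.117 -0.013
scene 46 world [0.47  0.343] size [0.029 0.031] fence -0.093 0.049
side 33 world [0.651 0.361] size [0.016 0.059] fence 0.087 0.028
side 89 world [0.456 0.277] size [0.021 0.034] fence -0.121 -0.013
```

View pics/c5.png

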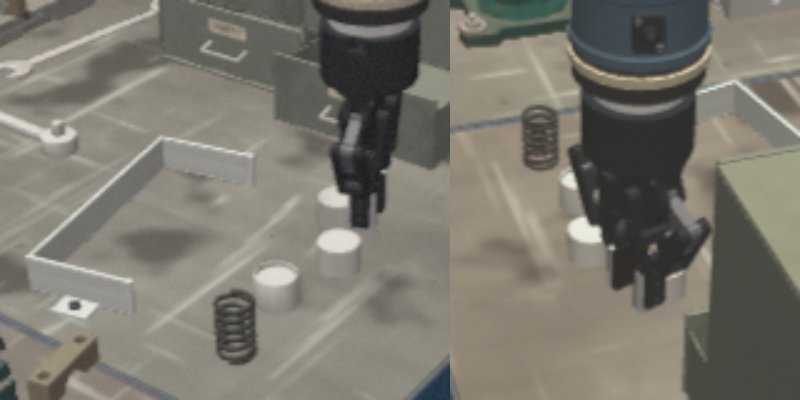

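T1 sits nested in the fingers, moving (scene crop (335,203), fence coordinates -0.089, -0.072). The spring and the other tappets haven't moved. Continuing.

```bash
python3 -m pendant '[{"translation":[1.0,0.4,0],"dr":[0,0,0]},{"translation":[2.0,0.8,0],"dr":[0,0,0]},{"translation":[3.0,1.2,0],"dr":[0,0,0]},{"translation":[4.0,1.6,0],"dr":[0,0,0]},{"translation":[5.0,1.9,0],"dr":[0,0,0]},{"translation":[6.0,2.3,0],"dr":[0,0,0]},{"translation":[7.0,2.6,0],"dr":[0,0,0]},{"translation":[8.0,2.9,0],"dr":[0,0,0]},{"translation":[9.0,3.2,0],"dr":[0,0,0]},{"translation":[10.0,3.5,0],"dr":[0,0,0]},{"translation":[11.0,3.8,0],"dr":[0,0,0]},{"translation":[12.0,4.1,0],"dr":[0,0,0]},{"translation":[12.8,4.4,0],"dr":[0,0,0]},{"translation":[13.2,4.5,0],"dr":[0,0,0]},{"translation":[13.2,4.5,0],"dr":[0,0,0]}]'
python3 look.py 6
```

```text
clock: 12.28
eef_pos: [0.6072, 0.2607, -0.0319]
ee_rot: [-0.162, 0.987, 0.0, 0.0]
wrist_force: [-0.2, -0.5, 0.7]
grip_width: 0.279
tcp [ 0.60718917  0.2606634  -0.03193696] fence 0.02339625902173781 -0.06065309956547583
scene 48 world [0.63  0.276] size [0.032 0.021] fence 0.049 -0.051
scene 126 world [0.46  0.278] size [0.032 0.031] fence -0.117 -0.012
scene 45 world [0.471 0.344] size [0.03  0.028] fence -0.092 0.050
side 151 world [0.461 0.277] size [0.032 0.033] fence -0.116 -0.014
```

View pics/c6.png

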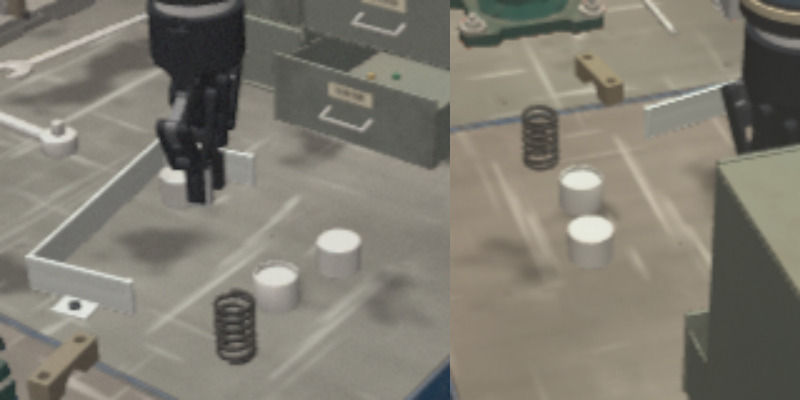

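T1 is inside the fence, near fence coordinates (0.048, -0.055) (scene crop (178,187)). Next I back off, lift over and go behind T2.

```bash
python3 -m pendant '[{"translation":[-2,-0.7,0],"dr":[0,0,0]},{"translation":[-4,-1,1],"dr":[0,0,0]},{"translation":[-5,-1,4],"dr":[0,0,0]},{"translation":[-6,-1,6.5],"dr":[0,0,0]},{"translation":[-10,-0.6,6.5],"dr":[0,0,0]},{"translation":[-14,-0.3,6.5],"dr":[0,0,0]},{"translation":[-18,0,6.5],"dr":[0,0,0]},{"translation":[-20,0.1,5],"dr":[0,0,0]},{"translation":[-20,0.1,2.5],"dr":[0,0,0]},{"translation":[-20,0.1,0.6],"dr":[0,0,0]},{"translation":[-20,0.1,0],"dr":[0,0,0]},{"translation":[-20,0.1,0],"dr":[0,0,0]}]'
python3 look.py 7
```

```text
clock: 13.88
eef_pos: [0.4068, 0.2615, -0.0317]
ee_rot: [-0.162, 0.987, 0.0, 0.0]
wrist_force: [-0.6, -1.0, -0.0]
grip_width: 0.28
tcp [ 0.40676413  0.26147646 -0.03170139] fence -0.17232753317704327 -0.01748995021591695
scene 100 world [0.628 0.268] size [0.032 0.032] fence 0.045 -0.058
scene 126 world [0.46  0.277] size [0.032 0.034] fence -0.117 -0.013
scene 45 world [0.47  0.344] size [0.026 0.032] fence -0.093 0.050
side 48 world [0.647 0.375] size [0.02  0.091] fence 0.087 0.042
side 111 world [0.463 0.276] size [0.028 0.032] fence -0.114 -0.015
```

View pics/c7.png

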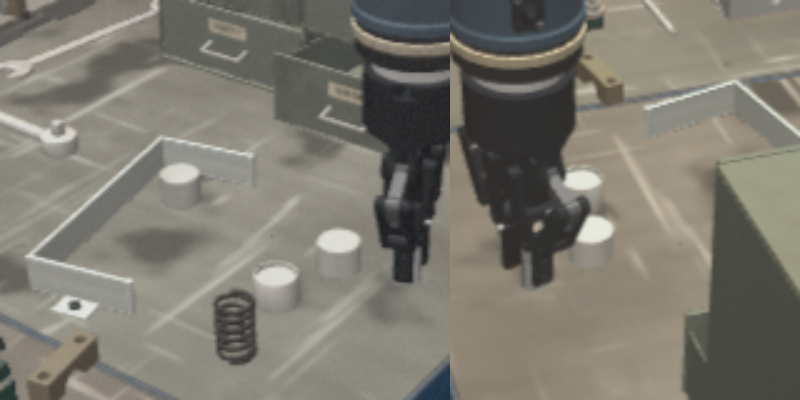

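T1 stands free in the fence at (0.045, -0.058) (scene crop (180,185)). The fingers are behind T2 at scene crop (405,268). Pushing T2.

```bash
python3 -m pendant '[{"translation":[1.0,0.3,0],"dr":[0,0,0]},{"translation":[2.0,0.6,0],"dr":[0,0,0]},{"translation":[2.8,0.8,0],"dr":[0,0,0]},{"translation":[3.6,1.1,0],"dr":[0,0,0]},{"translation":[4.5,1.3,0],"dr":[0,0,0]},{"translation":[5.5,1.6,0],"dr":[0,0,0]},{"translation":[6.5,1.9,0],"dr":[0,0,0]},{"translation":[7.5,2.2,0],"dr":[0,0,0]},{"translation":[8.5,2.5,0],"dr":[0,0,0]},{"translation":[9.5,2.8,0],"dr":[0,0,0]},{"translation":[10.5,3.1,0],"dr":[0,0,0]},{"translation":[11.5,3.4,0],"dr":[0,0,0]},{"translation":[12.5,3.7,0],"dr":[0,0,0]},{"translation":[13.5,4.0,0],"dr":[0,0,0]},{"translation":[14.5,4.3,0],"dr":[0,0,0]},{"translation":[15.5,4.6,0],"dr":[0,0,0]},{"translation":[16.5,4.9,0],"dr":[0,0,0]},{"translation":[17.5,5.2,0],"dr":[0,0,0]},{"translation":[18.2,5.4,0],"dr":[0,0,0]},{"translation":[18.4,5.4,0],"dr":[0,0,0]}]'
python3 look.py 8
```

```text
clock: 16.48
eef_pos: [0.5917, 0.3159, -0.0313]
ee_rot: [-0.162, 0.987, 0.0, 0.001]
wrist_force: [-0.8, 0.4, -0.4]
grip_width: 0.282
tcp [ 0.59168433  0.31590555 -0.03125629] fence 0.019919612003483318 -0.003381737866591311
scene 48 world [0.614 0.331] size [0.026 0.02 ] fence 0.045 0.007
scene 45 world [0.472 0.343] size [0.029 0.032] fence -0.092 0.049
```

View pics/c8.png

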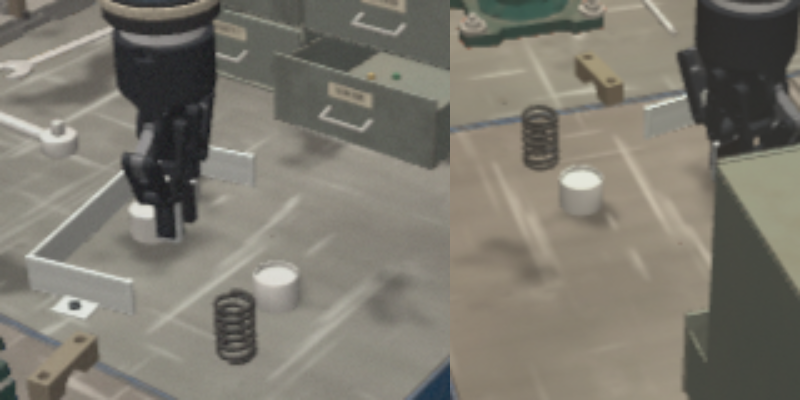

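T2 is in near (0.045, 0.0) (scene crop (150,222)). Moving behind T3, the hollow one, with the hand squared to the fence.

```bash
python3 -m pendant '[{"translation":[-2,-0.7,0],"dr":[0,0,0]},{"translation":[-4,-1.2,1],"dr":[0,0,0]},{"translation":[-5,-1.2,4],"dr":[0,0,0]},{"translation":[-6,-1,7],"dr":[0,0,0]},{"translation":[-10,-0.3,7],"dr":[0,0,-2]},{"translation":[-14,0.6,7],"dr":[0,0,-4]},{"translation":[-17.3,1.4,7],"dr":[0,0,-6]},{"translation":[-17.3,1.4,5],"dr":[0,0,-6]},{"translation":[-17.3,1.4,2.5],"dr":[0,0,-6]},{"translation":[-17.3,1.4,0.6],"dr":[0,0,-6]},{"translation":[-17.3,1.4,0],"dr":[0,0,-6]},{"translation":[-17.3,1.4,0],"dr":[0,0,-6]}]'
python3 look.py 9
```

```text
clock: 18.08
eef_pos: [0.4182, 0.3297, -0.0311]
ee_rot: [-0.11, 0.994, 0.0, 0.0]
wrist_force: [-0.2, 0.5, -0.2]
grip_width: 0.282
tcp [ 0.41824637  0.32967921 -0.0310649 ] fence -0.14668718668114702 0.04674423212158546
scene 100 world [0.629 0.268] size [0.032 0.032] fence 0.046 -0.058
scene 115 world [0.612 0.323] size [0.032 0.032] fence 0.042 -0.001
scene 55 world [0.471 0.344] size [0.031 0.033] fence -0.093 0.050
side 64 world [0.635 0.382] size [0.047 0.104] fence 0.076 0.052
```

View pics/c9.png

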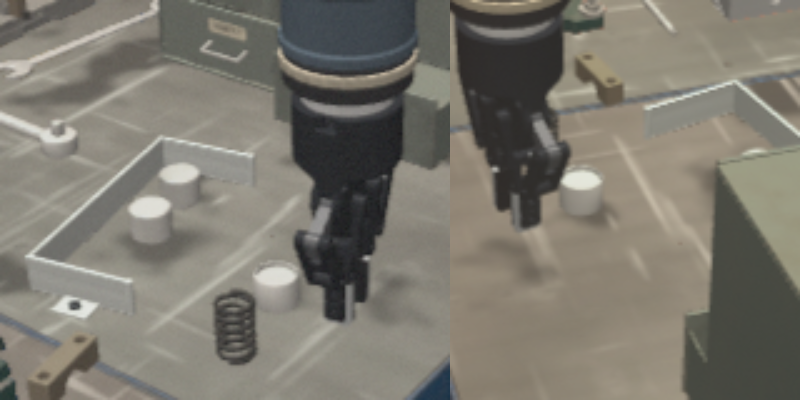

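Both earlier tappets stand in the fence (scene crop (180,185) and (150,220)). The fingers are behind T3 at (340,312), clear of the spring at (235,327). Pushing T3.

```bash
python3 -m pendant '[{"translation":[1.0,0.2,0],"dr":[0,0,0]},{"translation":[2.0,0.4,0],"dr":[0,0,0]},{"translation":[2.8,0.6,0],"dr":[0,0,0]},{"translation":[3.6,0.8,0],"dr":[0,0,0]},{"translation":[4.5,1.0,0],"dr":[0,0,0]},{"translation":[5.5,1.2,0],"dr":[0,0,0]},{"translation":[6.5,1.4,0],"dr":[0,0,0]},{"translation":[7.5,1.7,0],"dr":[0,0,0]},{"translation":[8.5,2.0,0],"dr":[0,0,0]},{"translation":[9.5,2.2,0],"dr":[0,0,0]},{"translation":[10.5,2.5,0],"dr":[0,0,0]},{"translation":[11.5,2.8,0],"dr":[0,0,0]},{"translation":[12.5,3.1,0],"dr":[0,0,0]},{"translation":[13.5,3.3,0],"dr":[0,0,0]},{"translation":[14.5,3.6,0],"dr":[0,0,0]},{"translation":[15.4,3.8,0],"dr":[0,0,0]},{"translation":[16.0,4.0,0],"dr":[0,0,0]},{"translation":[16.0,4.0,0],"dr":[0,0,0]}]'
python3 look.py 10
```

```text
clock: 20.42
eef_pos: [0.5791, 0.3701, -0.0306]
ee_rot: [-0.11, 0.994, 0.001, 0.001]
wrist_force: [0.2, -0.2, -0.5]
grip_width: 0.282
tcp [ 0.57908769  0.37011802 -0.03063427] fence 0.019067782615692207 0.0522684331889409
scene 36 world [0.622 0.264] size [0.018 0.026] fence 0.038 -0.060
side 34 world [0.65  0.364] size [0.016 0.066] fence 0.088 0.031
```

View pics/c10.png

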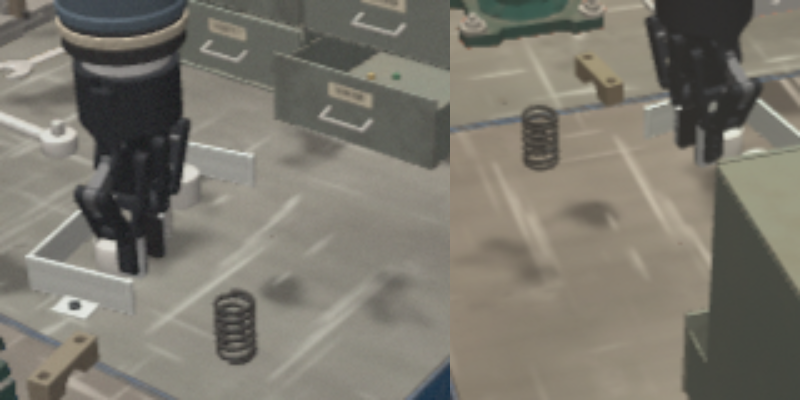

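Back out and lift clear, then check.

```bash
python3 -m pendant '[{"translation":[-2,-0.5,0],"dr":[0,0,0]},{"translation":[-4,-1.2,0.5],"dr":[0,0,0]},{"translation":[-5,-1.5,4],"dr":[0,0,0]},{"translation":[-6,-2,8],"dr":[0,0,0]},{"translation":[-10,-4,13],"dr":[0,0,0]},{"translation":[-14,-6,18],"dr":[0,0,0]},{"translation":[-18,-9,20],"dr":[0,0,0]},{"translation":[-22,-13,20],"dr":[0,0,0]},{"translation":[-24,-17,20],"dr":[0,0,0]},{"translation":[-25,-21,20],"dr":[0,0,0]},{"translation":[-26,-25,20],"dr":[0,0,0]},{"translation":[-26,-27,20],"dr":[0,0,0]},{"translation":[-26,-27,20],"dr":[0,0,0]}]'
python3 look.py 11
python3 - <<'E'
from h import *
for n in('scene','side'):
    d=np.load(f'pics/{n[:2]}11.npz')['d'];P=cloud(n,d);x,y,z=P[...,0],P[...,1],P[...,2]
    m=((d>0)&(z>.009)&(z<.06)&(x>.3)&(x<.75)&(y>0)&(y<.56)).astype(np.uint8)
    k,l,st,c=cv2.connectedComponentsWithStats(m)
    for i in range(1,k):
        if st[i,4]<40: continue
        s=l==i; print(n,'x %.3f..%.3f y %.3f..%.3f z95 %.3f'%(x[s].min(),x[s].max(),y[s].min(),y[s].max(),np.percentile(z[s],95)))
E
```

```text
clock: 22.15
eef_pos: [0.3183, 0.0991, 0.1696]
ee_rot: [-0.109, 0.994, 0.001, 0.001]
wrist_force: [-0.1, -1.0, 0.1]
grip_width: 0.284
tcp [0.31833184 0.09914616 0.16964061] fence -0.2930768491100464 -0.15745780167819806
scene 96 world [0.628 0.268] size [0.03  0.034] fence 0.046 -0.058
scene 110 world [0.613 0.323] size [0.03  0.033] fence 0.042 -0.001
side 51 world [0.646 0.38 ] size [0.025 0.098] fence 0.086 0.048
scene x 0.466..0.750 y 0.000..0.135 z95 0.058
scene x 0.548..0.681 y 0.211..0.437 z95 0.031
scene x 0.381..0.404 y 0.036..0.104 z95 0.022
scene x 0.443..0.473 y 0.393..0.423 z95 0.046
scene x 0.521..0.549 y 0.468..0.532 z95 0.023
side x 0.522..0.549 y 0.463..0.532 z95 0.022
side x 0.548..0.658 y 0.331..0.434 z95 0.030
side x 0.445..0.474 y 0.388..0.422 z95 0.046
side x 0.584..0.618 y 0.354..0.393 z95 0.026
side x 0.469..0.490 y 0.000..0.115 z95 0.058
side x 0.382..0.405 y 0.029..0.100 z95 0.021
```

View pics/c11.png

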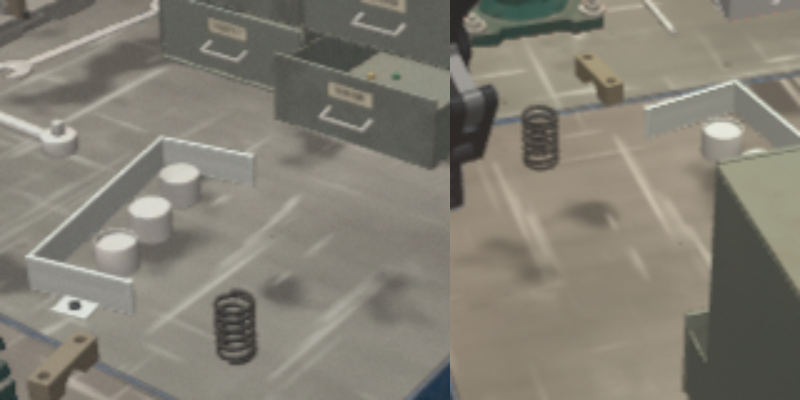

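View pics/sc11.png

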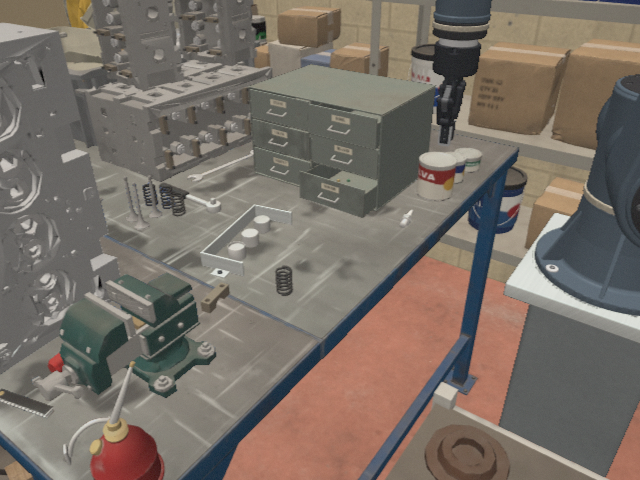

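All three tappets stand flat inside the fence (scene pixels (263,224), (251,238) and (237,251)). The spring at (284,281), the plug and the cap are in their original places, and the arm is clear. Handing in.

```bash
python3 -c "
from cell import ctrl
print(ctrl.sign_off())"
```

```text
the job is handed in; nothing more can be done
None
```

All three tappets are inside the fence, flat on the bench. I pushed each one separately with the fingertips and handed the job in at about 22 s.

- **Tappet positions:** in fence coordinates the centres are about (0.046, -0.058), (0.042, -0.001) and (0.041, 0.051) m. Each tappet's front edge is about 24 mm past the ends of the side walls. Only one camera could measure each tappet at the end; for two it was the scene camera, for the hollow one the side camera.
- **Things left alone:** the spring, spark plug and cam cap measured in their starting places within camera noise. The wrist force stayed near zero in every reading I took.
- **Reported height was wrong:** the fingertips stood about 38 mm above the reported tool height. My first sweep therefore passed over the first tappet without touching it. I corrected the height from the cameras and repeated the push.
- **Wrist joint limit:** the last joint reached its 3.14 rad limit on the first approach, so I turned the hand half a turn before pushing.

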